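# Dispense three test cartridges for the waiting specimens

## Task

The leaning test-cartridge dispenser has just been refilled, but its red-handled follower weight still stands on the bench. Put the weight back into the magazine on top of the cartridges; then give the black-padded sprung lever three full presses, letting it rise fully after each, so that exactly three cartridges, one for each waiting specimen cup, drop into the blue bin. Then set the bin down flat in the middle of the green pad in front of the cups, cartridges inside, without disturbing the cups.

Things in the scene. Friction and masses are not known exactly. Their poses are not given: they have to be found in the camera images.
- dispenser: Stand of the cartridge dispenser, fixed to the bench; origin on the worktop below the magazine. Pressing the lever drives a pusher that shoves the lowest cartridge out of the magazine towards -y, through a gate, into the bin. When the lever is fully up again the stack drops by one cartridge (8.5 mm).
- magazine: White magazine leaning 30 deg towards the robot. Origin: centre of its floor, 60 mm above the worktop. Own z: out along the magazine (up, towards robot); x: up the slope, away from robot; y: towards the lever. Inside 48 mm (x) by 66 mm (y); walls 4 mm thick, 85 mm high, plus a flared lip 7 mm higher, 8 mm further out. Six cartridges fill the lowest 51 mm; they and the weight rest on the -x wall.
- mouth (a point): Centre of the magazine's open mouth, 85 mm from the magazine's origin along its z axis.
- lever (a joint): Hand lever, hinged at x 0, y 75, z 97 mm of the magazine's axes, turning about its x. 0 = up (rest), 0.78 rad = fully pressed, at a stop. A spring lifts it in about half a second. The pad needs about 5 N at first, 11 N at the bottom, more if fast. The pusher moves 92 mm per rad; a cartridge drops out only near the end of the swing: press to the stop.
- lever_pad (a point): Centre of the upper face of the lever's black pad (46 mm along magazine x, 42 mm along the lever); it moves with the lever. In the magazine's axes: x 0, y 173, z 148 mm when up (190 mm above the worktop); y 185, z 107 half-way; y 181, z 64 mm when fully pressed. So it is pressed along the magazine's -z.
- follower_center (a point): Half-way up the loose follower weight, 0.18 kg, 80 mm high, standing on the bench. Steel foot 42 mm (own x) by 59 (own y), 20 high; neck; red handle 22 mm (own x) by 42 (own y), 40 high, centred 20 mm above this point. Goes foot first into the magazine, own axes along the magazine's (or half a turn round); on six cartridges this point lies 91 mm up the magazine's z axis, on three 65 mm.
- bin_center (a point): Centre (half-way up) of the loose blue open bin, 68 mm (own x) by 112 mm (own y) by 42 mm high, walls 3 mm, about 0.12 kg empty, 0.19 kg with three cartridges. It stands on the worktop below the dispenser's outlet, on the -y side of the magazine, 4 to 8 mm clear of it. Grip it across its 68 mm width.
- pad: Flat green pad fixed on the bench, 130 mm (own x) by 180 mm (own y), 3 mm thick; origin at the centre of its underside. The specimen cups stand in a row beyond it (its +x side).
- cup_1_center (a point): Centre of specimen cup 1 with screw lid, 62 mm across, 69 mm high, standing loose on the bench.
- cup_2_center (a point): Centre of specimen cup 2, like cup 1.
- cup_3_center (a point): Centre of specimen cup 3, like cup 1.
- cartridge_1_center (a point): Centre of test cartridge 1, the lowest in the magazine at the start: a loose flat clear plastic cartridge, 44 x 62 mm, 8.5 mm thick, 22 g, lying with its 62 mm length along the magazine's y axis.
- cartridge_2_center (a point): Centre of test cartridge 2, like cartridge 1; number 2 from below in the magazine at the start.
- cartridge_3_center (a point): Centre of test cartridge 3, like cartridge 1; number 3 from below in the magazine at the start.
- cartridge_4_center (a point): Centre of test cartridge 4, like cartridge 1; number 4 from below in the magazine at the start.
- cartridge_5_center (a point): Centre of test cartridge 5, like cartridge 1; number 5 from below in the magazine at the start.
- cartridge_6_center (a point): Centre of test cartridge 6, like cartridge 1; number 6 from below in the magazine at the start.
- bin: The blue bin (see bin_center); origin at the centre of its underside.

How it is judged:
By the outcome, as a careful person would: the job done as asked, in the order asked, and still so for the second after the job is handed in, with the robot touching nothing.
It also fails if it takes over 72 s, if anything falls off the work surface, if the arm or the gripper's body presses on something with over 40 N, if the wrist force passes 120 N, or if a joint passes its speed limit or range.

## Robot

A 6-joint arm with a two-finger parallel gripper is mounted at the origin on a cart in front of the work surface, level with it; the furniture and walls round the work are solid. World frame = base frame: x ahead of the robot, y to its left, z up, the work surface at z = 0. Lengths are in m, angles in rad, forces in N, time in s.
With the tool pointing down it reaches from about 0.35 to 0.925 m from the base axis. Payload 6.4 kg.
Tool frame: the origin (TCP) lies midway between the tips of the shut fingers; the grasp point (between the pads) lies 19 mm behind it; z points along the fingers, y is the direction in which the jaws open and shut (so a half turn about z gives the same grasp; the last joint's range is limited). The gripper opens to 94 mm and grips with 3 to 60 N. Pads are 16 mm wide; open, the fingers measure 119 mm over their backs; the gripper's body (75 mm by 177 mm) begins 78 mm behind the grasp point.
Start: joints at [-1.382, 0.245, 1.558, -0, 1.339, -0.174], TCP at [0.231, -0.608, 0.205] pointing down, gripper open.
Joint ranges: [-3.13, 3.13], [-1.02, 2.26], [0.13, 2.54], [-0.95, 4.09], [0.21, 2.88], [-2.74, 2.74]. Speed limits (rad/s): [2.57, 2.57, 3.14, 3.14, 3.14, 3.14].

## Interface

Orientations are given as a rotation vector (axis times angle).
In Python, from cell import ctrl, grab_frame, recognise, regions_of gives the robot as it stands. The module is installed in compiled form; this text tells all that it offers.
- The arm moves only by the tool send_rows, never from a script. Its argument "series" is a list of rows, each an object with "grip": the finger opening in cm, from 0 to 9.4; "offset": the shift along the tool's x, y, z in cm, a list of three; "roll": the turn about the tool's z in degrees. A call has exactly 5 rows; each row shifts and turns the commanded pose from where the row before left it, along the tool's axes as they then stand; what a row does not reach is not made up. A row lasts 1/8 s, in which the tool goes at most 62.5 mm and 10.7 degrees, less where a joint would pass 70% of its speed; a pose out of reach is approached as far as the arm can. A call with a gripper value outside its range is refused whole. The fingers move at their own pace and stop on an object; the grip force is fixed at half the most. Time passes only in rows, so rows that do not move let the fingers close, or fill a call up. It gives the time, the measured TCP pose, the force and the opening at its end, in the units of the state.
- ctrl.get_obs(): the state, without advancing time (a new reading comes with each control period).
- grab_frame(name): name is "scene" or "top" or "wrist"; returns a dict with "pixels" (400x640x3 uint8, red, green, blue), "vfov" (degrees; the focal length in pixels is half the picture's height over the tangent of half this angle, whatever the lens; pixels are square), "cx", "cy" (the principal point, pixels), "k1" (the pictures are not rectified: a ray, as slopes to the right and down, at radius r is drawn at 1 + k1 r^2 times it, then the intrinsics apply), "world_to_cam" (4x4, takes a point from world to camera coordinates). Camera axes: x right, y down, z forward; pixel columns grow to the right and rows downward; lengths in m; the calibration is good to about 2 mm. A picture is of the moment at which its call begins. There is no depth.
- ctrl.hand_in(): hands the job in, once; it reports no verdict.
Trained networks look in a picture, given as the dict that the camera call returned (one of the last four; its "shot" number tells which), for a name from the list of things; names that differ only in an ending like _2 or _b are one class to them, and where a whole thing is asked for, a point or a joint stands for the part that bears it (a point fixed in the world has none). Each returns a list of dicts, best first, with "conf" (0 to 1); they miss things now and then, are a little off and sometimes report something else, mostly with a low value. They report only what shows in the picture. A call takes as long as a camera call.
- recognise(target, picture): "extent" ([centre column, centre row, width, height] in pixels, round what is visible of it).
- regions_of(target, picture): "mask" (400x640 bool, what is visible of it) and "extent" ([centre column, centre row, width, height] in pixels, round what is visible of it).
The state is a dict: "clock": time; "joint_pos": joint angles; "qvel": joint speeds; "joint_torque": joint torques, N m; "eef_pos": TCP position; "ee_rot": TCP orientation; "force": force on the tool from outside, world axes, zero at the start; "moment": the same for the moment, N m; "opening": opening from 0.0 (shut) to 1.0 (fully open).
Only numpy, scipy, OpenCV 4.12 (cv2) and the standard library are available. Lean on these libraries where they do the work, as an engineer would, in place of code of your own. Each camera call takes 0.05 s, during which the arm holds its last target. There are 200 camera calls.

## Working session

There is one attempt and no reset: what is moved stays moved. The work goes in short steps, Python scripts to look and compute and a tool call to move; the robot and the scene stay as the last step left them, time stands still between calls to the robot, and variables do not carry over. Pictures are saved under pics/ and viewed, about 8 in all and at most 12, crops included, and the job is handed in when it is done.

Besides the shell and the picture viewer there is one more tool, called in YAML: its name, and indented under it one key for each argument. send_rows: Moves the arm, as the interface text tells. Its arguments: {"type":"object","properties":{"series":{"type":"array","items":{"type":"object","properties":{"grip":{"type":"number"},"offset":{"type":"array","items":{"type":"number"}},"roll":{"type":"number"}}}}},"required":["series"]}

```bash
mkdir -p pics; ls
cat > h.py <<'E'
import numpy as np, cv2
from scipy.spatial.transform import Rotation as R
from cell import ctrl, grab_frame, recognise, regions_of
def save(n,im): cv2.imwrite(f'pics/{n}.png',np.ascontiguousarray(im[...,::-1]))
def K(f):
    h=f['pixels'].shape[0]; F=h/2/np.tan(np.radians(f['vfov'])/2)
    return np.array([[F,0,f['cx']],[0,F,f['cy']],[0,0,1]]), np.array([f['k1'],0,0,0,0.])
def proj(f,P):
    k,d=K(f); T=f['world_to_cam']
    return cv2.projectPoints(np.float64(P).reshape(-1,3),cv2.Rodrigues(T[:3,:3])[0],T[:3,3],k,d)[0].reshape(-1,2)
def ray(f,uv):
    k,d=K(f); T=f['world_to_cam']
    n=cv2.undistortPoints(np.float64(uv).reshape(-1,1,2),k,d).reshape(-1,2)
    D=np.c_[n,np.ones(len(n))]@T[:3,:3]; return -T[:3,:3].T@T[:3,3], D
def onz(f,uv,z):
    c,D=ray(f,uv); return c+D*((z-c[2])/D[:,2])[:,None]
def tool():
    o=ctrl.get_obs(); return np.array(o['eef_pos']),R.from_rotvec(o['ee_rot']).as_matrix(),o
E
python3 - <<'E'
from h import *
p,r,o=tool(); print(p,r.round(3),o['opening'],o['clock'])
F={n:grab_frame(n) for n in('scene','top')}
for n,f in F.items():
    save(n,f['pixels']); print(n,f['vfov'],f['k1'],'cam',ray(f,[[320,200]])[0])
    for t in('dispenser','magazine','lever','follower_center','bin','pad','cup_1_center'):
        print(t,[(np.round(a['extent']).tolist(),round(a['conf'],2)) for a in recognise(t,f)[:3]])
E
```

```text
pics
[ 0.23057647 -0.60709931  0.2043541 ] [[ 0.935  0.355 -0.   ]
 [ 0.355 -0.935  0.002]
 [ 0.    -0.002 -1.   ]] 0.9966539442117647 0.0
scene 42.56992400287859 -0.1645644209773593 cam [-0.37293212 -0.91638365  0.93296945]
dispenser [([263.0, 183.0, 81.0, 74.0], 0.58)]
magazine [([264.0, 176.0, 86.0, 62.0], 0.6)]
lever [([246.0, 164.0, 47.0, 34.0], 0.62)]
follower_center [([302.0, 254.0, 27.0, 35.0], 0.87)]
bin [([316.0, 214.0, 42.0, 34.0], 0.84)]
pad [([344.0, 292.0, 73.0, 52.0], 0.59)]
cup_1_center [([349.0, 252.0, 22.0, 28.0], 0.73), ([264.0, 184.0, 81.0, 72.0], 0.42)]
top 45.76846317063002 -0.11491324180281864 cam [ 0.25048264 -0.07214793  1.5692906 ]
dispenser [([234.0, 203.0, 46.0, 26.0], 0.59), ([251.0, 193.0, 81.0, 48.0], 0.58)]
magazine [([250.0, 196.0, 77.0, 40.0], 0.82), ([308.0, 184.0, 37.0, 23.0], 0.18)]
lever [([235.0, 205.0, 46.0, 26.0], 0.61), ([410.0, 201.0, 24.0, 18.0], 0.26)]
follower_center [([340.0, 240.0, 20.0, 12.0], 0.8)]
bin [([308.0, 185.0, 41.0, 30.0], 0.72), ([251.0, 194.0, 80.0, 49.0], 0.59)]
pad [([389.0, 240.0, 62.0, 39.0], 0.69)]
cup_1_center [([366.0, 210.0, 15.0, 17.0], 0.8)]
```

Run:
```python
import cv2,numpy as np
a=cv2.imread('pics/top.png')[150:290,190:450]; b=cv2.imread('pics/scene.png')[130:330,200:400]
cv2.imwrite('pics/topc.png',cv2.resize(a,None,fx=3,fy=3,interpolation=cv2.INTER_CUBIC))
cv2.imwrite('pics/scenec.png',cv2.resize(b,None,fx=3,fy=3,interpolation=cv2.INTER_CUBIC))
```

```text
(no output)
```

View pics/topc.png

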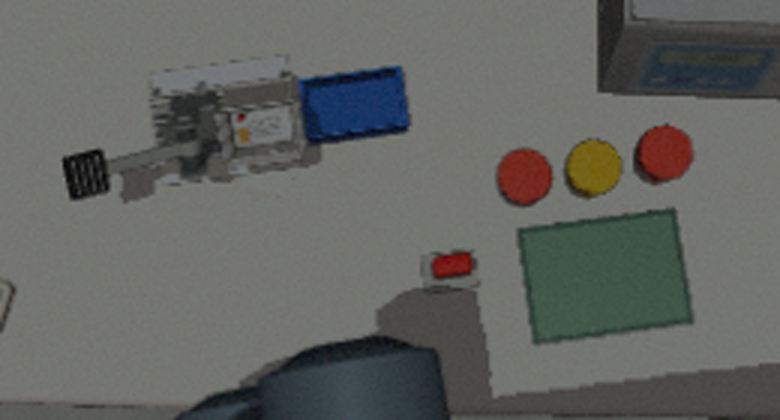

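View pics/scenec.png

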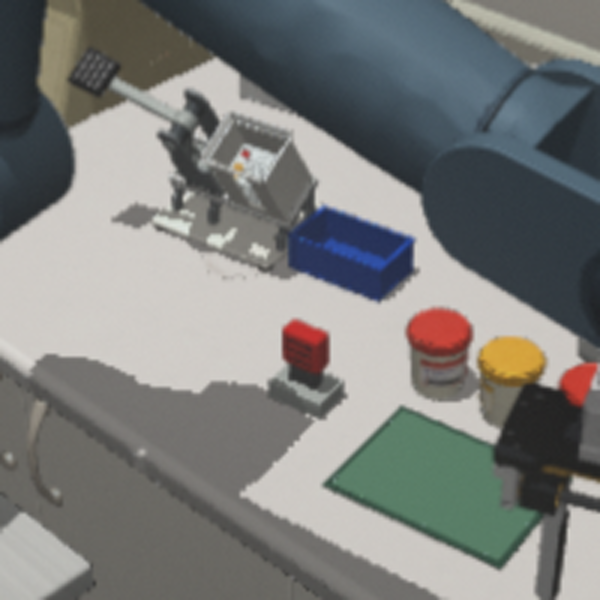

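Run:
```python
from h import *
F={n:grab_frame(n) for n in('top','scene')}
f=F['top']
def rect(m,z,name):
    n,l,s,c=cv2.connectedComponentsWithStats(m.astype(np.uint8)); 
    i=1+np.argmax(s[1:,4]); v,u=np.where(l==i)
    w=onz(f,np.c_[u,v],z)[:,:2]; (cx,cy),(a,b),t=cv2.minAreaRect(np.float32(w*1000)); print(name,len(u),np.round([cx,cy,a,b,t],1),'mean',(w.mean(0)*1000).round(1))
px=f['pixels'].astype(int); r,g,b=px[...,0],px[...,1],px[...,2]
def win(m,x0,x1,y0,y1):
    o=np.zeros_like(m); o[y0:y1,x0:x1]=m[y0:y1,x0:x1]; return o
rect(win((r>90)&(g<60)&(b<60),325,355,225,255),.08,'follow')
rect(win((b>60)&(b>r*1.6),285,335,165,205),.042,'bin')
rect(win((g>r*1.25)&(g>b*1.1),355,430,215,270),.003,'pad')
for (x0,x1) in((352,376),(376,400),(400,425)):
    rect(win((r>100)&(b<80),x0,x1,185,222),.069,'cup')
for t in('lever_pad','magazine','dispenser','lever'):
    for a in regions_of(t,f)[:2]:
        v,u=np.where(a['mask']); print(t,a['conf'],np.round(a['extent']),len(u))
print('padpt',onz(f,[[190+86/3,150+174/3]],.19))
# label centre (topmost cartridge)  mouth
print('mouth-ish',onz(f,[[190+263/3,150+127/3]],.105))
print(proj(F['scene'],[[0.45,0.2,0.19]]))
o=ctrl.get_obs();print(o['clock'])
```

```text
follow 71 [ 424.7 -139.7   18.4   38.5    9.1] mean [ 424.7 -140.1]
bin 576 [607.1 -30.8  67.2 115.5   8.8] mean [603.6 -33.5]
pad 1977 [ 424.2 -312.8  127.1  176.4    8.4] mean [ 424.1 -312.6]
cup 227 [ 523.6 -217.4   52.4   52.5   19.5] mean [ 523.6 -217.7]
cup 231 [ 534.8 -293.6   52.    52.8   89.6] mean [ 534.8 -293.4]
cup 228 [ 552.7 -372.1   52.4   53.3   89. ] mean [ 552.8 -371.7]
lever_pad 0.63 [230. 204.  47.  19.] 440
magazine 0.7 [249. 195.  73.  39.] 1391
dispenser 0.63 [251. 193.  81.  48.] 1795
lever 0.63 [233. 203.  43.  28.] 466
lever 0.44 [251. 193.  79.  50.] 1786
padpt [[0.49368966 0.22713885 0.19      ]]
mouth-ish [[0.56243181 0.060687   0.105     ]]
[[225.7699416  159.53045617]]
1.1
```

send_rows:
  series:
    - {"grip": 9.4,"offset": [0,0,0],"roll": 6.1}
    - {"grip": 9.4,"offset": [0,0,0],"roll": 6.0}
    - {"grip": 9.4,"offset": [3.2,-5.3,0],"roll": 0}
    - {"grip": 9.4,"offset": [3.2,-5.3,0],"roll": 0}
    - {"grip": 9.4,"offset": [3.2,-5.3,0],"roll": 0}

```text
clock: 1.72
eef_pos: [0.302, -0.4344, 0.2055]
ee_rot: [3.132, 0.237, 0.0]
force: [0.1, 0.1, 1.3]
opening: 1.0
```

send_rows:
  series:
    - {"grip": 9.4,"offset": [3.2,-5.3,0],"roll": 0}
    - {"grip": 9.4,"offset": [3.2,-5.3,0],"roll": 0}
    - {"grip": 9.4,"offset": [3.2,-5.3,0],"roll": 0}
    - {"grip": 9.4,"offset": [3.2,-5.3,0],"roll": 0}
    - {"grip": 9.4,"offset": [3.2,-5.3,0],"roll": 0}

```text
clock: 2.35
eef_pos: [0.4202, -0.1481, 0.2059]
ee_rot: [3.132, 0.237, 0.002]
force: [0.7, -0.1, 0.2]
opening: 0.996
```

Run:
```python
from h import *
p,r,o=tool(); print(p.round(4),r.round(3).tolist(),o['clock'])
f=grab_frame('wrist'); print(f['vfov'],ray(f,[[320,200]]))
im=f['pixels'].copy(); save('w1',im)
print([(np.round(a['extent']).tolist(),a['conf']) for a in recognise('follower_center',f)])
px=im.astype(int);m=(px[...,0]>80)&(px[...,1]<.5*px[...,0])&(px[...,2]<.5*px[...,0])
n,l,s,c=cv2.connectedComponentsWithStats(m.astype(np.uint8)); print(s[1:][s[1:,4]>100],c[1:][s[1:,4]>100])
```

```text
[ 0.4202 -0.1481  0.2059] [[0.989, 0.151, 0.001], [0.151, -0.989, -0.001], [0.001, 0.001, -1.0]] 2.35
65.41509967700148 (array([ 0.50227248, -0.1348656 ,  0.38426419]), array([[-0.27899924, -0.03951757, -0.9594865 ]]))
[([315.0, 178.0, 50.0, 42.0], 0.94), ([84.0, 30.0, 169.0, 60.0], 0.57)]
[[ 531   67   56   60 2589]
 [ 377   69   60   61 2833]
 [ 295  175   40   22  748]] [[558.18462727  96.30590962]
 [406.55594776  99.02082598]
 [314.18181818 185.78609626]]
```

View pics/w1.png

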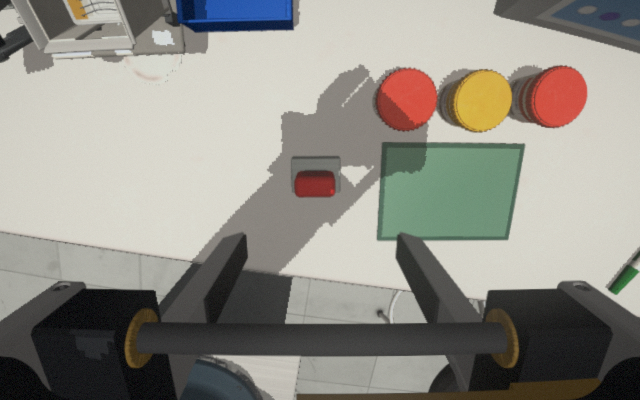

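```bash
cat >> h.py <<'E'
from scipy.optimize import minimize
def box(cx,cy,cz,yaw,sx,sy,sz):
    P=np.array([[i,j,k] for i in(-.5,.5) for j in(-.5,.5) for k in(-.5,.5)])*[sx,sy,sz]
    return P@R.from_euler('z',yaw).as_matrix().T+[cx,cy,cz]
def fitbox(f,m,cz,s,x0):
    m=m.astype(np.uint8)
    def iou(q):
        h=cv2.convexHull(np.float32(proj(f,box(q[0],q[1],cz,q[2],*s))))
        a=np.zeros_like(m); cv2.fillConvexPoly(a,np.int32(np.round(h*16)),1,shift=4)
        return -(a&m).sum()/(a|m).sum()
    x0=np.array(x0); S=np.vstack([x0,x0+[.006,0,0],x0+[0,.006,0],x0+[0,0,.1]])
    r=minimize(iou,x0,method='Nelder-Mead',options=dict(initial_simplex=S)); return r.x,-r.fun
def comp(m,seed):
    n,l=cv2.connectedComponents(m.astype(np.uint8)); return l==l[int(seed[1]),int(seed[0])]
E
python3 - <<'E'
from h import *
f=grab_frame('wrist'); px=f['pixels'].astype(int)
m=comp((px[...,0]>60)&(px[...,1]<.5*px[...,0])&(px[...,2]<.5*px[...,0]),(314,186))
for t in(.0,.15,.3): print(fitbox(f,m,.06,(.022,.042,.04),[.4247,-.14,t]))
g=onz(f,[[292,157],[340,157]],.02);print(g)
mb=regions_of('magazine',f)
E
```

```text
(array([ 0.45647778, -0.11422222, -0.54814815]), np.float64(-0.0))
(array([ 0.45272469, -0.11975309, -0.08209877]), np.float64(-0.0))
(array([ 0.45111975, -0.11654321, -0.11893004]), np.float64(-0.0))
[[ 0.4437285  -0.10635434  0.02      ]
 [ 0.45263376 -0.16190304  0.02      ]]h.py:28: RuntimeWarning: overflow encountered in scalar negative
  return -(a&m).sum()/(a|m).sum()
```

```bash
sed -i 's/return -(a&m).sum()\/(a|m).sum()/return -float((a\&m).sum())\/(a|m).sum()/' h.py
python3 - <<'E'
from h import *
f=grab_frame('wrist'); px=f['pixels'].astype(int)
m=comp((px[...,0]>60)&(px[...,1]<.5*px[...,0])&(px[...,2]<.5*px[...,0]),(314,186))
for t in(.05,.15): 
    q,s=fitbox(f,m,.06,(.022,.042,.04),[.4247,-.14,t]); print(q,s)
p,r,o=tool(); print(p,(np.array([*q[:2],.046])-p)@r)
E
```

```text
[ 0.4222306  -0.1394465   0.12252453] 0.6052842273819056
[ 0.4252948  -0.14025668  0.26580694] 0.6086956521739131
[ 0.4196752  -0.15029778  0.20559449] [ 0.00707234 -0.00917384  0.15958893]
```

send_rows:
  series:
    - {"grip": 9.4,"offset": [0.8,-1.0,2.0],"roll": 0}
    - {"grip": 9.4,"offset": [0,0,5.0],"roll": 0}
    - {"grip": 9.4,"offset": [0,0,5.0],"roll": 0}
    - {"grip": 9.4,"offset": [0,0,4.0],"roll": 0}
    - {"grip": 9.4,"offset": [0,0,0],"roll": 0}

```text
clock: 3.22
eef_pos: [0.4233, -0.139, 0.0428]
ee_rot: [-3.129, -0.233, 0.009]
force: [0.1, -0.8, -0.2]
opening: 0.996
```

send_rows:
  series:
    - {"grip": 2,"offset": [0,0,0],"roll": 0}
    - {"grip": 2,"offset": [0,0,0],"roll": 0}
    - {"grip": 2,"offset": [0,0,0],"roll": 0}
    - {"grip": 2,"offset": [0,0,0],"roll": 0}
    - {"grip": 2,"offset": [0,0,0],"roll": 0}

```text
clock: 3.85
eef_pos: [0.4262, -0.1388, 0.0457]
ee_rot: [3.132, 0.238, 0.001]
force: [0.0, -0.2, 0.0]
opening: 0.501
```

send_rows:
  series:
    - {"grip": 2,"offset": [0,0,0],"roll": 0}
    - {"grip": 2,"offset": [0,0,-5.5],"roll": 0}
    - {"grip": 2,"offset": [0,0,-6],"roll": 0}
    - {"grip": 2,"offset": [0,0,-6],"roll": 0}
    - {"grip": 2,"offset": [0,0,-6],"roll": 0}

```text
clock: 4.47
eef_pos: [0.4255, -0.1383, 0.2817]
ee_rot: [-3.132, -0.238, 0.001]
force: [0.7, -0.5, -2.6]
opening: 0.442
```

send_rows:
  series:
    - {"grip": 2,"offset": [2.0,-3.8,0],"roll": 0}
    - {"grip": 2,"offset": [2.1,-3.8,0],"roll": 0}
    - {"grip": 2,"offset": [2.1,-3.8,0],"roll": 0}
    - {"grip": 2,"offset": [2.1,-3.8,0],"roll": 0}
    - {"grip": 2,"offset": [2.0,-3.4,0],"roll": 0}

```text
clock: 5.1
eef_pos: [0.4996, 0.0623, 0.2795]
ee_rot: [-3.132, -0.239, 0.003]
force: [-1.0, 0.0, -2.6]
opening: 0.447
```

Run:
```python
from h import *
for i in range(3):
    f=grab_frame('wrist'); p,r,o=tool(); print(p.round(4),o['opening'],o['clock'],o['force'])
save('w2',f['pixels'])
# predicted model overlay
def mag(P,o=(.592,.067),yaw=np.radians(8.5)):
    M=R.from_euler('z',yaw).as_matrix()@R.from_euler('y',-np.pi/6).as_matrix()
    return np.array(P)@M.T+[*o,.06]
I=[[sx*.024,sy*.033,.085] for sx,sy in((-1,-1),(-1,1),(1,1),(1,-1))]
print(proj(f,mag(I)).round(), proj(f,mag([[0,.173,.148],[0,0,.051]])).round())
```

```text
[0.5004 0.0656 0.2795] 0.4457661056779228 5.15 [-0.87527326  2.02188295 -3.28116096]
[0.4997 0.0634 0.2794] 0.4462577047800338 5.2 [-0.0685804  -0.28359357 -1.73154141]
[0.4994 0.0619 0.2794] 0.4474835455456479 5.25 [-0.75030296 -0.2021746  -2.24797486]
[[362. 161.]
 [301. 161.]
 [299. 122.]
 [367. 123.]] [[142. 184.]
 [331. 124.]]
```

View pics/w2.png

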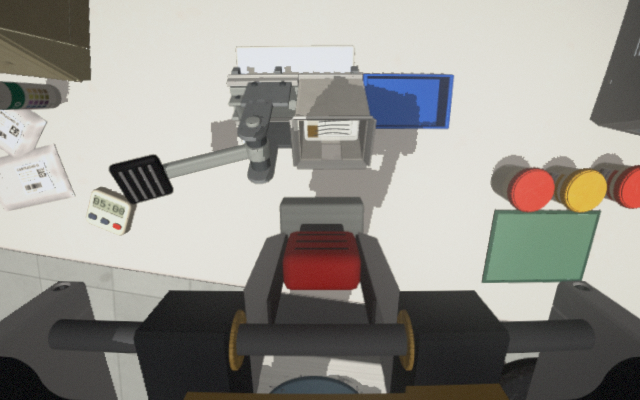

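```bash
cat >> h.py <<'E'
def mag(P,o=(.592,.067),yaw=np.radians(8.5)):
    M=R.from_euler('z',yaw).as_matrix()@R.from_euler('y',-np.pi/6).as_matrix()
    return np.array(P)@M.T+[*o,.06]
E
python3 - <<'E'
from h import *
f=grab_frame('wrist'); im=f['pixels']; s=6
x0,y0=280,85; c=cv2.resize(im[y0:y0+100,x0:x0+110],None,fx=s,fy=s,interpolation=cv2.INTER_CUBIC)
def ring(a,b,z,col):
    q=proj(f,mag([[sx*a,sy*b,z] for sx,sy in((-1,-1),(-1,1),(1,1),(1,-1))])); print(q.round(1).tolist())
    cv2.polylines(c,[np.int32((q+.5-[x0,y0])*s)],True,col,1)
ring(.024,.033,.085,(255,0,0)); ring(.032,.041,.092,(0,255,0)); ring(.022,.031,.051,(0,0,255))
save('w2c',c)
E
```

```text
[[360.3, 160.3], [299.5, 160.0], [297.3, 121.6], [364.9, 122.1]]
[[367.4, 170.2], [292.1, 169.8], [287.9, 118.3], [374.9, 118.9]]
[[356.2, 140.2], [302.6, 139.9], [301.1, 105.6], [359.7, 106.0]]
```

View pics/w2c.png

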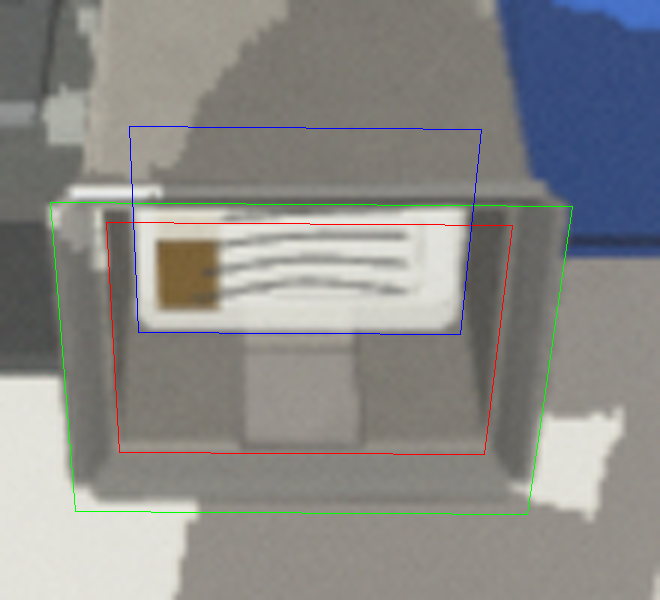

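Run:
```python
from h import *
A=[]
for i in range(3):
    f=grab_frame('wrist'); p,r,o=tool()
    px=f['pixels'].astype(int); A.append(p)
g=px[150:240,270:375].mean(2)
# far foot edge: strongest vertical gradient along columns 295..350
gr=np.abs(np.diff(px[185:215,290:355].mean((1,2)))); print(gr.round(0).tolist())
v=185+1+np.argmax(gr)-.5
p=np.mean(A,0); z=p[2]-.046+.02
e=onz(f,[[281,v],[322,v],[363,v]],z); print(p,v,((e-p)@r).round(4), o['clock'])
t=np.array([.5331,.0581,.1975]); print((t-p)@r)
```

```text
[0.0, 0.0, 0.0, 0.0, 3.0, 3.0, 1.0, 1.0, 1.0, 2.0, 17.0, 45.0, 27.0, 3.0, 1.0, 1.0, 1.0, 6.0, 14.0, 12.0, 8.0, 4.0, 1.0, 1.0, 0.0, 1.0, 1.0, 0.0, 2.0]
[0.49939576 0.0600456  0.27992375] 196.5 [[ 0.0255 -0.0279  0.026 ]
 [ 0.0255  0.      0.026 ]
 [ 0.0255  0.028   0.026 ]] 5.45
[0.03309293 0.00697139 0.08239959]
```

Run:
```python
from h import *
f=grab_frame('wrist'); p,r,o=tool()
for v,h in((197,0),(204,.02)):
    print((onz(f,[[281,v],[322,v],[363,v]],p[2]-.046+h)-p)@r)
```

```text
[[ 1.94758219e-02 -3.07251209e-02  4.59924335e-02]
 [ 1.94582233e-02 -2.67870313e-05  4.59928227e-02]
 [ 1.94450067e-02  3.06784868e-02  4.59932103e-02]]
[[ 2.01730905e-02 -2.82275143e-02  2.59922060e-02]
 [ 2.01609226e-02 -8.20211413e-05  2.59925613e-02]
 [ 2.01438627e-02  2.80698741e-02  2.59929185e-02]]
```

send_rows:
  series:
    - {"grip": 2,"offset": [3.4,0.7,2.2],"roll": 0}
    - {"grip": 2,"offset": [0,0,6.0],"roll": 0}
    - {"grip": 2,"offset": [0,0,0],"roll": 0}
    - {"grip": 2,"offset": [0.45,0,0.78],"roll": 0}
    - {"grip": 2,"offset": [0.45,0,0.78],"roll": 0}

```text
clock: 6.12
eef_pos: [0.5453, 0.0599, 0.1853]
ee_rot: [3.132, 0.237, 0.008]
force: [0.2, 0.8, -2.7]
opening: 0.445
```

send_rows:
  series:
    - {"grip": 2,"offset": [0.45,0,0.78],"roll": 0}
    - {"grip": 2,"offset": [0.35,0,0.6],"roll": 0}
    - {"grip": 2,"offset": [0,0,0],"roll": 0}
    - {"grip": 2,"offset": [0,0,0],"roll": 0}
    - {"grip": 2,"offset": [0,0,0],"roll": 0}

```text
clock: 6.75
eef_pos: [0.5514, 0.0614, 0.1694]
ee_rot: [3.132, 0.238, 0.001]
force: [0.2, -0.2, -2.1]
opening: 0.443
```

Run:
```python
from h import *
F=[]
for i in range(3):
    f=grab_frame('wrist'); p,r,o=tool(); F.append(o['force']); print(p.round(4))
print(np.mean(F,0),o['opening'])
x0,y0=240,100; c=cv2.resize(f['pixels'][y0:y0+190,x0:x0+190],None,fx=3.1,fy=3.1,interpolation=cv2.INTER_CUBIC); save('w3',c)
```

```text
[0.5514 0.0614 0.1694]
[0.5514 0.0614 0.1693]
[0.5514 0.0614 0.1693]
[ 0.83023355 -0.16931026 -1.89447179] 0.4454336469618719
```

View pics/w3.png

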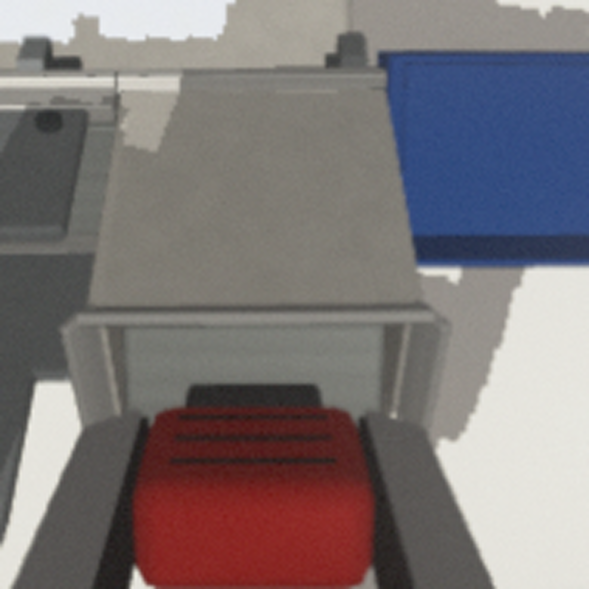

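send_rows:
  series:
    - {"grip": 2,"offset": [0.2,0,0.35],"roll": 0}
    - {"grip": 2,"offset": [0.2,0,0.35],"roll": 0}
    - {"grip": 2,"offset": [0.15,0,0.3],"roll": 0}
    - {"grip": 2,"offset": [0,0,0],"roll": 0}
    - {"grip": 2,"offset": [0,0,0],"roll": 0}

```text
clock: 7.52
eef_pos: [0.557, 0.0622, 0.1592]
ee_rot: [3.133, 0.238, 0.001]
force: [1.2, 0.4, -1.9]
opening: 0.445
```

send_rows:
  series:
    - {"grip": 6.5,"offset": [0,0,0],"roll": 0}
    - {"grip": 6.5,"offset": [0,0,0],"roll": 0}
    - {"grip": 6.5,"offset": [0,0,0],"roll": 0}
    - {"grip": 6.5,"offset": [0,0,0],"roll": 0}
    - {"grip": 6.5,"offset": [0,0,0],"roll": 0}

```text
clock: 8.15
eef_pos: [0.5567, 0.0622, 0.1591]
ee_rot: [3.133, 0.238, -0.0]
force: [-0.4, -0.3, -0.3]
opening: 0.692
```

Run:
```python
from h import *
for i in range(2):
    f=grab_frame('wrist'); p,r,o=tool(); 
print(p,o['force'],o['opening'])
c=cv2.resize(f['pixels'][90:330,180:460],None,fx=2,fy=2,interpolation=cv2.INTER_CUBIC); 
def ring(b,col):
    for z in(.091,.131):
        q=proj(f,mag([[sx*.011+b,sy*.021,z] for sx,sy in((-1,-1),(-1,1),(1,1),(1,-1))],o=(.593,.067)))
        cv2.polylines(c,[np.int32((q-[180,90])*2)],True,col,1)
ring(-.003,(0,255,0)); save('w4',c)
```

```text
[0.55673735 0.06222569 0.15906712] [-0.26897545 -0.03410151 -0.0861443 ] 0.6925389281668949
```

View pics/w4.png

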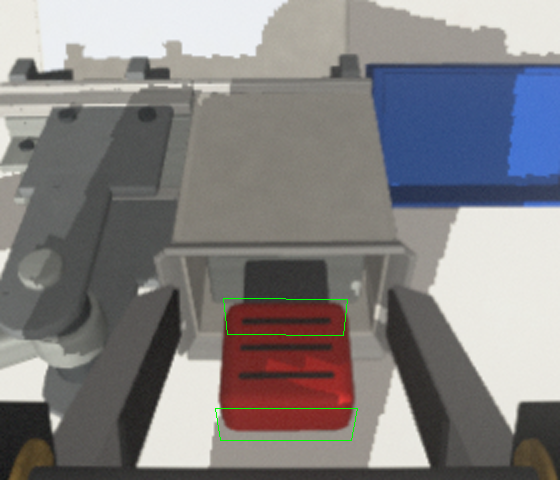

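send_rows:
  series:
    - {"grip": 6.5,"offset": [0,0,-4],"roll": 0}
    - {"grip": 6.5,"offset": [0,0,-5],"roll": 0}
    - {"grip": 0,"offset": [-1.3,-5.7,0],"roll": 0}
    - {"grip": 0,"offset": [-1.3,-5.8,0],"roll": 0}
    - {"grip": 0,"offset": [-1.2,-5.8,0],"roll": 0}

```text
clock: 8.88
eef_pos: [0.4923, 0.2289, 0.2494]
ee_rot: [-3.132, -0.237, -0.001]
force: [1.3, 0.5, 0.1]
opening: 0.407
```

send_rows:
  series:
    - {"grip": 0,"offset": [0,0,0],"roll": 0}
    - {"grip": 0,"offset": [0,0,0],"roll": 0}
    - {"grip": 0,"offset": [0,0,0],"roll": 0}
    - {"grip": 0,"offset": [0,0,0],"roll": 0}
    - {"grip": 0,"offset": [0,0,0],"roll": 0}

```text
clock: 9.5
eef_pos: [0.4934, 0.2268, 0.249]
ee_rot: [3.133, 0.236, -0.0]
force: [-0.1, 0.0, -0.2]
opening: 0.005
```

```bash
cat > chk.py <<'E'
from h import *
for n in('scene','wrist'):
    f=grab_frame(n); p,r,o=tool()
    up=proj(f,mag([[0,.173,.148],[0,.181,.064]],o=(.593,.067))); print(n,up.round(), proj(f,[p]).round())
    if n=='scene': s=f
print(p.round(4),np.round(o['force'],1),o['opening'],o['clock'], 'to pad-up',((mag([0,.173,.148],o=(.593,.067))-p)@r).round(4))
a=cv2.resize(s['pixels'][130:240,190:340],None,fx=4,fy=4,interpolation=cv2.INTER_CUBIC)
b=cv2.resize(f['pixels'],None,fx=.94,fy=.94); save('sc',a); save('wr',b)
E
python3 chk.py
```

```text
scene [[231. 152.]
 [240. 166.]] [[230. 135.]]
wrist [[322. 214.]
 [314. 150.]] [[322. 247.]]
[0.4932 0.2271 0.2491] [-0.  -0.2  0.1] 0.005253121306446648 9.6 to pad-up [0.001  0.0001 0.0609]
```

View pics/wr.png

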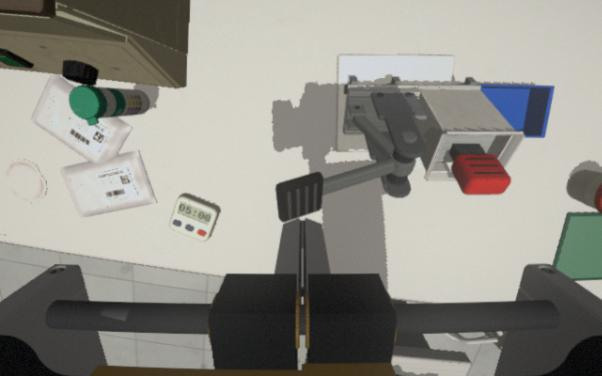

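send_rows:
  series:
    - {"grip": 0,"offset": [0,0,4.5],"roll": 0}
    - {"grip": 0,"offset": [0,0,0.9],"roll": 0}
    - {"grip": 0,"offset": [0.5,-0.4,0.9],"roll": 0}
    - {"grip": 0,"offset": [0.5,-0.3,0.9],"roll": 0}
    - {"grip": 0,"offset": [0.5,-0.2,0.9],"roll": 0}

```text
clock: 10.22
eef_pos: [0.5054, 0.2391, 0.1688]
ee_rot: [-3.132, -0.238, 0.006]
force: [-8.3, 0.2, 4.8]
opening: 0.005
```

send_rows:
  series:
    - {"grip": 0,"offset": [0.5,-0.2,0.9],"roll": 0}
    - {"grip": 0,"offset": [0.5,0,0.9],"roll": 0}
    - {"grip": 0,"offset": [0.5,0.1,0.9],"roll": 0}
    - {"grip": 0,"offset": [0.5,0.2,0.9],"roll": 0}
    - {"grip": 0,"offset": [0.5,0.2,0.8],"roll": 0}

```text
clock: 10.85
eef_pos: [0.5308, 0.2417, 0.1253]
ee_rot: [-3.129, -0.238, 0.005]
force: [-8.4, 4.2, 5.7]
opening: 0.002
```

```bash
python3 chk.py
```

```text
scene [[231. 152.]
 [240. 166.]] [[239. 164.]]
wrist [[340. 379.]
 [323. 237.]] [[322. 248.]]
[0.5312 0.2414 0.1249] [-6.8  4.2  4.1] 0.006591794957274177 10.95 to pad-up [-0.0388  0.0082 -0.0632]
```

View pics/wr.png

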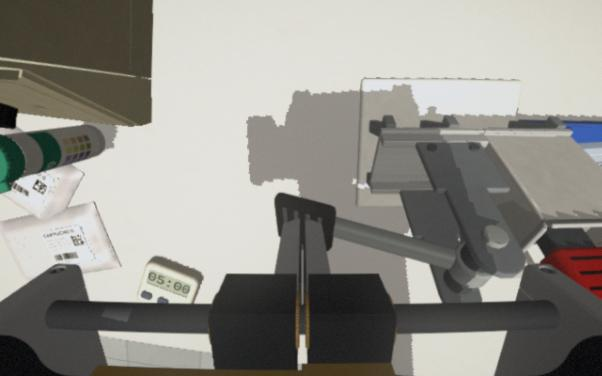

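send_rows:
  series:
    - {"grip": 0,"offset": [0.25,0,0.5],"roll": 0}
    - {"grip": 0,"offset": [0.25,0,0.5],"roll": 0}
    - {"grip": 0,"offset": [0.1,0,0.3],"roll": 0}
    - {"grip": 0,"offset": [0,0,0],"roll": 0}
    - {"grip": 0,"offset": [0,0,0],"roll": 0}

```text
clock: 11.58
eef_pos: [0.5353, 0.2407, 0.1191]
ee_rot: [3.13, 0.24, -0.015]
force: [-31.8, -8.3, 45.5]
opening: 0.002
```

```bash
python3 chk.py
```

```text
scene [[231. 152.]
 [240. 166.]] [[240. 165.]]
wrist [[338. 395.]
 [321. 245.]] [[322. 247.]]
[0.5353 0.2407 0.1191] [-31.8  -7.8  45. ] 0.0031368771476662457 11.675 to pad-up [-0.0433  0.0072 -0.0687]
```

send_rows:
  series:
    - {"grip": 0,"offset": [-0.9,-0.4,-1.7],"roll": 0}
    - {"grip": 0,"offset": [-0.9,-0.1,-1.7],"roll": 0}
    - {"grip": 0,"offset": [-0.9,0.3,-1.8],"roll": 0}
    - {"grip": 0,"offset": [-0.9,0.4,-2.0],"roll": 0}
    - {"grip": 0,"offset": [-1.0,0.4,-2.2],"roll": 0}

```text
clock: 12.3
eef_pos: [0.4935, 0.2275, 0.207]
ee_rot: [3.132, 0.238, 0.003]
force: [0.1, 0.5, 0.6]
opening: 0.001
```

send_rows:
  series:
    - {"grip": 0,"offset": [0,0,0],"roll": 0}
    - {"grip": 0,"offset": [0,0,0],"roll": 0}
    - {"grip": 0,"offset": [0,0,0],"roll": 0}
    - {"grip": 0,"offset": [0,0,0],"roll": 0}
    - {"grip": 0,"offset": [0,0,0],"roll": 0}

```text
clock: 12.92
eef_pos: [0.493, 0.2275, 0.2046]
ee_rot: [3.133, 0.238, -0.001]
force: [0.1, -0.4, 0.0]
opening: 0.005
```

```bash
cat >> chk.py <<'E'
t=grab_frame('top')
for n,g in(('scene',s),('top',t),('wrist',f)):
    print(n,[(np.round(a['extent']).tolist(),round(a['conf'],2)) for a in recognise('cartridge_1_center',g)])
c=cv2.resize(t['pixels'][160:215,210:340],None,fx=4.5,fy=4.5,interpolation=cv2.INTER_CUBIC)
a=cv2.resize(a,(585,429)); save('both',np.vstack([c[:,:585],a[:600-c.shape[0]]]))
E
python3 chk.py
```

```text
scene [[231. 152.]
 [240. 166.]] [[231. 148.]]
wrist [[323. 235.]
 [313. 157.]] [[322. 247.]]
[0.493  0.2275 0.2048] [-0.1 -0.4  0.4] 0.0034767217273367315 13.025 to pad-up [0.0011 0.0005 0.0167]
scene [([314.0, 215.0, 15.0, 11.0], 0.44)]
top [([300.0, 183.0, 18.0, 18.0], 0.7), ([365.0, 211.0, 17.0, 17.0], 0.18)]
wrist [([549.0, 104.0, 28.0, 20.0], 0.73), ([533.0, 181.0, 86.0, 69.0], 0.22)]
```

View pics/both.png

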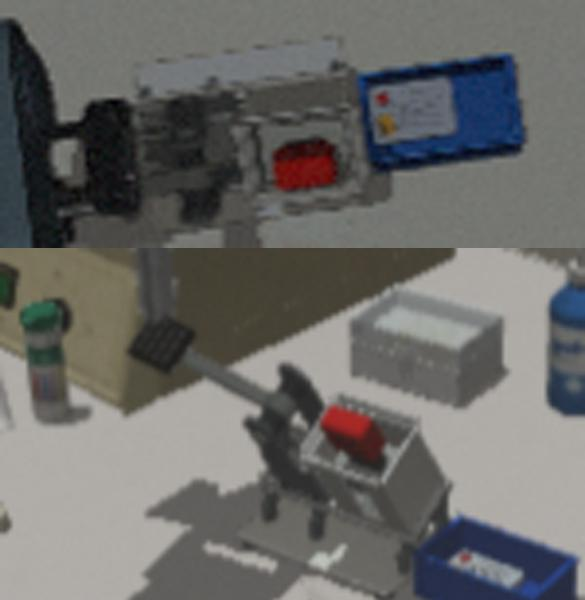

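send_rows:
  series:
    - {"grip": 0,"offset": [0,0,1.0],"roll": 0}
    - {"grip": 0,"offset": [0.5,-0.4,0.9],"roll": 0}
    - {"grip": 0,"offset": [0.5,-0.3,0.9],"roll": 0}
    - {"grip": 0,"offset": [0.5,-0.2,0.9],"roll": 0}
    - {"grip": 0,"offset": [0.5,-0.2,0.9],"roll": 0}

```text
clock: 13.85
eef_pos: [0.5114, 0.2423, 0.1596]
ee_rot: [-3.131, -0.238, -0.0]
force: [-2.6, -1.5, 7.5]
opening: 0.006
```

send_rows:
  series:
    - {"grip": 0,"offset": [0.5,0,0.9],"roll": 0}
    - {"grip": 0,"offset": [0.5,0.1,0.9],"roll": 0}
    - {"grip": 0,"offset": [0.5,0.2,0.9],"roll": 0}
    - {"grip": 0,"offset": [0.5,0.2,0.8],"roll": 0}
    - {"grip": 0,"offset": [0.25,0,0.5],"roll": 0}

```text
clock: 14.48
eef_pos: [0.5344, 0.2411, 0.1199]
ee_rot: [-3.131, -0.238, 0.0]
force: [-10.0, 1.1, 24.9]
opening: 0.005
```

send_rows:
  series:
    - {"grip": 0,"offset": [0.2,0,0.4],"roll": 0}
    - {"grip": 0,"offset": [0,0,0],"roll": 0}
    - {"grip": 0,"offset": [0,0,0],"roll": 0}
    - {"grip": 0,"offset": [0,0,0],"roll": 0}
    - {"grip": 0,"offset": [0,0,0],"roll": 0}

```text
clock: 15.1
eef_pos: [0.535, 0.2411, 0.1195]
ee_rot: [-3.132, -0.239, 0.007]
force: [-17.8, -2.2, 30.7]
opening: 0.003
```

send_rows:
  series:
    - {"grip": 0,"offset": [-0.9,-0.4,-1.7],"roll": 0}
    - {"grip": 0,"offset": [-0.9,-0.1,-1.7],"roll": 0}
    - {"grip": 0,"offset": [-0.9,0.3,-1.8],"roll": 0}
    - {"grip": 0,"offset": [-0.9,0.4,-2.0],"roll": 0}
    - {"grip": 0,"offset": [-0.85,0.4,-2.2],"roll": 0}

```text
clock: 15.72
eef_pos: [0.4922, 0.2273, 0.2084]
ee_rot: [3.132, 0.238, -0.003]
force: [-0.2, 0.3, 0.6]
opening: 0.004
```

send_rows:
  series:
    - {"grip": 0,"offset": [0,0,0],"roll": 0}
    - {"grip": 0,"offset": [0,0,0],"roll": 0}
    - {"grip": 0,"offset": [0,0,0],"roll": 0}
    - {"grip": 0,"offset": [0,0,0],"roll": 0}
    - {"grip": 0,"offset": [0,0,0],"roll": 0}

```text
clock: 16.35
eef_pos: [0.493, 0.2275, 0.2086]
ee_rot: [3.133, 0.238, -0.001]
force: [0.1, -0.2, 0.3]
opening: 0.006
```

```bash
python3 chk.py
```

```text
scene [[231. 152.]
 [240. 166.]] [[230. 146.]]
wrist [[323. 233.]
 [313. 156.]] [[322. 247.]]
[0.493  0.2275 0.2089] [-0.3  0.2 -0.6] 0.005328023351592046 16.45 to pad-up [0.0011 0.0005 0.0207]
scene []
top [([390.0, 243.0, 61.0, 40.0], 0.68)]
wrist [([545.0, 98.0, 25.0, 12.0], 0.61), ([374.0, 189.0, 171.0, 131.0], 0.36)]
```

View pics/both.png

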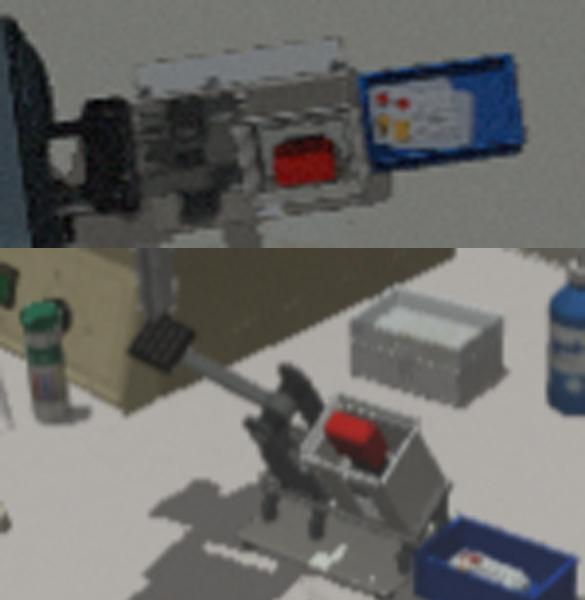

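Two cartridges are in the bin, the weight has dropped further and the lever is fully up. Now the third press.

send_rows:
  series:
    - {"grip": 0,"offset": [0,0,1.4],"roll": 0}
    - {"grip": 0,"offset": [0.5,-0.4,0.9],"roll": 0}
    - {"grip": 0,"offset": [0.5,-0.3,0.9],"roll": 0}
    - {"grip": 0,"offset": [0.5,-0.2,0.9],"roll": 0}
    - {"grip": 0,"offset": [0.5,-0.2,0.9],"roll": 0}

```text
clock: 17.27
eef_pos: [0.5111, 0.242, 0.1591]
ee_rot: [-3.132, -0.238, 0.001]
force: [-3.2, 0.0, 6.6]
opening: 0.006
```

send_rows:
  series:
    - {"grip": 0,"offset": [0.5,0,0.9],"roll": 0}
    - {"grip": 0,"offset": [0.5,0.1,0.9],"roll": 0}
    - {"grip": 0,"offset": [0.5,0.2,0.9],"roll": 0}
    - {"grip": 0,"offset": [0.5,0.2,0.8],"roll": 0}
    - {"grip": 0,"offset": [0.25,0,0.5],"roll": 0}

```text
clock: 17.9
eef_pos: [0.5341, 0.2409, 0.1197]
ee_rot: [-3.131, -0.238, 0.002]
force: [-11.1, 0.2, 26.8]
opening: 0.005
```

send_rows:
  series:
    - {"grip": 0,"offset": [0.2,0,0.4],"roll": 0}
    - {"grip": 0,"offset": [0,0,0],"roll": 0}
    - {"grip": 0,"offset": [0,0,0],"roll": 0}
    - {"grip": 0,"offset": [0,0,0],"roll": 0}
    - {"grip": 0,"offset": [0,0,0],"roll": 0}

```text
clock: 18.52
eef_pos: [0.5347, 0.2409, 0.1193]
ee_rot: [3.132, 0.239, -0.008]
force: [-19.5, -2.9, 31.9]
opening: 0.002
```

send_rows:
  series:
    - {"grip": 0,"offset": [-0.9,-0.4,-1.7],"roll": 0}
    - {"grip": 0,"offset": [-0.9,-0.1,-1.7],"roll": 0}
    - {"grip": 0,"offset": [-0.9,0.3,-1.8],"roll": 0}
    - {"grip": 0,"offset": [-0.9,0.4,-2.0],"roll": 0}
    - {"grip": 0,"offset": [-0.85,0.4,-2.2],"roll": 0}

```text
clock: 19.15
eef_pos: [0.4921, 0.2273, 0.2082]
ee_rot: [3.132, 0.238, -0.004]
force: [0.3, -0.4, -0.5]
opening: 0.005
```

send_rows:
  series:
    - {"grip": 0,"offset": [0,0,0],"roll": 0}
    - {"grip": 0,"offset": [0,0,-4],"roll": 0}
    - {"grip": 0,"offset": [0,0,0],"roll": 0}
    - {"grip": 0,"offset": [0,0,0],"roll": 0}
    - {"grip": 0,"offset": [0,0,0],"roll": 0}

```text
clock: 19.77
eef_pos: [0.4923, 0.2274, 0.2469]
ee_rot: [3.132, 0.238, -0.005]
force: [0.1, 0.3, 0.2]
opening: 0.01
```

```bash
python3 chk.py
```

```text
scene [[231. 152.]
 [240. 166.]] [[229. 135.]]
wrist [[322. 213.]
 [314. 149.]] [[322. 247.]]
[0.4925 0.2274 0.2475] [0.5 0.2 0.9] 0.0013941441825825755 19.875 to pad-up [0.0019 0.0005 0.0594]
scene [([349.0, 291.0, 82.0, 51.0], 0.38)]
top [([390.0, 240.0, 56.0, 45.0], 0.45)]
wrist []
```

View pics/both.png

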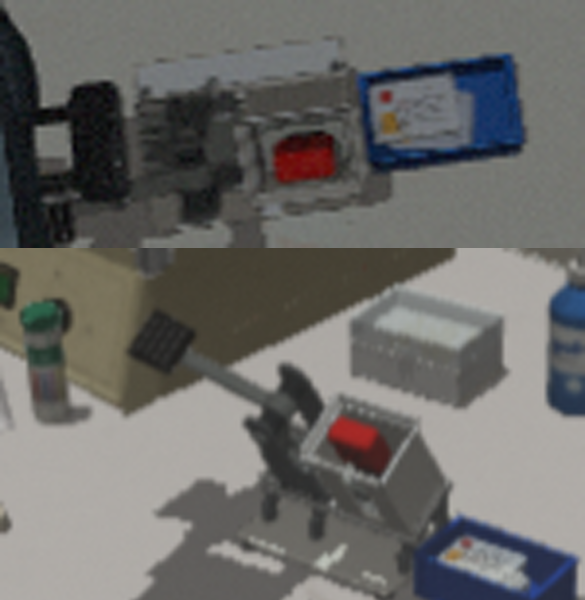

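```bash
cat > binfit.py <<'E'
from h import *
def fit(name,x0):
    f=grab_frame(name); px=f['pixels'].astype(int); r,g,b=px[...,0],px[...,1],px[...,2]
    m=((b>40)&(b>r*1.6)).astype(np.uint8)
    u,v=proj(f,[[x0[0],x0[1],.03]])[0]; w=60 if name!='wrist' else 260
    k=np.zeros_like(m); k[max(0,int(v)-w):int(v)+w,max(0,int(u)-w):int(u)+w]=1; m&=k
    m=cv2.morphologyEx(m,cv2.MORPH_OPEN,np.ones((2,2)))
    n,l,s,c=cv2.connectedComponentsWithStats(m); i=1+np.argmax(s[1:,4])
    v,u=np.where(l==i); h=cv2.convexHull(np.int32(np.c_[u,v])); mm=np.zeros_like(m); cv2.fillConvexPoly(mm,h,1)
    q,sc=fitbox(f,mm,x0[3],(.068,.112,.042),x0[:3]); print(name,'bin',q[:2].round(4),'yaw',np.degrees(q[2]).round(1),'iou',round(sc,3),'bbox',s[i]); return q
E
python3 - <<'E'
from binfit import *
p,r,o=tool(); print(np.round(o['joint_pos'],2))
fit('top',[.606,-.031,.15,.021]); fit('scene',[.606,-.031,.15,.021]); q=fit('wrist',[.606,-.031,.15,.021])
print((np.array([.606,-.031,.25])-p)@r)
E
```

```text
[ 0.22 -0.04  1.79  0.    1.4   1.64]
top bin [ 0.6049 -0.0372] yaw 13.4 iou 0.381 bbox [308 173  19  23 241]
scene bin [ 0.6049 -0.0329] yaw 13.5 iou 0.88 bbox [298 200  40  30 550]
wrist bin [ 0.6077 -0.0351] yaw 10.3 iou 0.495 bbox [ 514   91   77   56 1122]
[ 0.07271082  0.27259202 -0.00129393]
```

send_rows:
  series:
    - {"grip": 0,"offset": [1.45,5.45,0],"roll": 0}
    - {"grip": 0,"offset": [1.45,5.45,0],"roll": 0}
    - {"grip": 0,"offset": [1.45,5.45,0],"roll": 0}
    - {"grip": 0,"offset": [1.45,5.45,0],"roll": 0}
    - {"grip": 0,"offset": [1.45,5.45,0],"roll": 0}

```text
clock: 20.85
eef_pos: [0.6065, -0.0327, 0.2492]
ee_rot: [3.133, 0.238, 0.001]
force: [1.5, 0.9, 0.5]
opening: 0.009
```

send_rows:
  series:
    - {"grip": 9.4,"offset": [0,0,0],"roll": -10}
    - {"grip": 9.4,"offset": [0,0,0],"roll": -10}
    - {"grip": 9.4,"offset": [0,0,0],"roll": -10}
    - {"grip": 9.4,"offset": [0,0,0],"roll": -10}
    - {"grip": 9.4,"offset": [0,0,0],"roll": -10}

```text
clock: 21.48
eef_pos: [0.6059, -0.031, 0.2491]
ee_rot: [2.734, 1.547, 0.0]
force: [-0.3, -0.3, 0.0]
opening: 0.5
```

send_rows:
  series:
    - {"grip": 9.4,"offset": [0,0,0],"roll": -10}
    - {"grip": 9.4,"offset": [0,0,0],"roll": -10}
    - {"grip": 9.4,"offset": [0,0,0],"roll": -10}
    - {"grip": 9.4,"offset": [0,0,0],"roll": -10}
    - {"grip": 9.4,"offset": [0,0,0],"roll": 0}

```text
clock: 22.1
eef_pos: [0.6059, -0.0309, 0.2491]
ee_rot: [2.049, 2.381, 0.0]
force: [0.1, -0.1, 0.3]
opening: 0.992
```

Run:
```python
from binfit import *
for i in range(2): q=fit('wrist',[.606,-.033,.15,.021])
fit('scene',[.606,-.033,.15,.021])
p,r,o=tool(); print(p,r.round(3).tolist(),np.round(o['joint_pos'],2),o['opening'],o['clock'])
print((np.array([*q[:2],.012])-p)@r)
f=grab_frame('wrist')
for n in ('bin','cartridge_1_center'): print(n,[(np.round(a['extent']).tolist(),round(a['conf'],2)) for a in regions_of(n,f)[:4]])
B=box(*q[:2],.021,q[2],.068,.112,.042); print(proj(f,B).round().tolist())
```

```text
wrist bin [ 0.6096 -0.0331] yaw 9.9 iou 0.951 bbox [ 296  131   55   89 1920]
wrist bin [ 0.6094 -0.032 ] yaw 8.6 iou 0.945 bbox [ 296  131   55   89 1914]
scene bin [ 0.6051 -0.0369] yaw 10.9 iou 0.9 bbox [298 200  40  31 582]
[ 0.60587952 -0.0309231   0.24907068] [[-0.149, 0.989, 0.0], [0.989, 0.149, -0.0], [-0.0, 0.0, -1.0]] [-0.24  0.11  1.63  0.    1.4  -0.39] 0.9994009055955788 22.25
[-0.00159633  0.0033534   0.23707082]
bin [([323.0, 175.0, 56.0, 92.0], 0.59)]
cartridge_1_center [([328.0, 137.0, 33.0, 5.0], 0.41)]
[[300.0, 210.0], [298.0, 220.0], [298.0, 131.0], [296.0, 133.0], [347.0, 210.0], [349.0, 220.0], [349.0, 131.0], [352.0, 133.0]]
```

send_rows:
  series:
    - {"grip": 9.4,"offset": [-0.1,0.3,5.5],"roll": 0}
    - {"grip": 9.4,"offset": [0,0,5.5],"roll": 0}
    - {"grip": 9.4,"offset": [0,0,5.5],"roll": 0}
    - {"grip": 9.4,"offset": [0,0,4.5],"roll": 0}
    - {"grip": 9.4,"offset": [0,0,2.7],"roll": 0}

```text
clock: 23.02
eef_pos: [0.6074, -0.0311, 0.0092]
ee_rot: [-2.046, -2.38, 0.003]
force: [-0.4, -0.9, 1.1]
opening: 1.002
```

send_rows:
  series:
    - {"grip": 9.4,"offset": [0,0,0],"roll": 0}
    - {"grip": 5,"offset": [0,0,0],"roll": 0}
    - {"grip": 5,"offset": [0,0,0],"roll": 0}
    - {"grip": 5,"offset": [0,0,0],"roll": 0}
    - {"grip": 5,"offset": [0,0,0],"roll": 0}

```text
clock: 23.65
eef_pos: [0.6098, -0.0316, 0.0134]
ee_rot: [2.046, 2.382, 0.001]
force: [-2.0, 0.8, 5.3]
opening: 0.724
```

send_rows:
  series:
    - {"grip": 5,"offset": [0,0,0],"roll": 0}
    - {"grip": 5,"offset": [0,0,0],"roll": 0}
    - {"grip": 5,"offset": [0,0,-0.5],"roll": 0}
    - {"grip": 5,"offset": [-0.3,0,-0.5],"roll": 0}
    - {"grip": 5,"offset": [-0.5,0,-1],"roll": 0}

```text
clock: 24.28
eef_pos: [0.6096, -0.0394, 0.0319]
ee_rot: [-2.046, -2.382, 0.001]
force: [-0.2, 0.2, -1.5]
opening: 0.721
```

send_rows:
  series:
    - {"grip": 5,"offset": [-0.5,0,-2],"roll": 0}
    - {"grip": 5,"offset": [0,0,-3],"roll": 0}
    - {"grip": 5,"offset": [0,0,-3],"roll": 0}
    - {"grip": 5,"offset": [0,0,-3],"roll": 0}
    - {"grip": 5,"offset": [0,0,-2],"roll": 0}

```text
clock: 24.9
eef_pos: [0.6118, -0.0448, 0.1651]
ee_rot: [2.045, 2.381, 0.002]
force: [-0.1, 0.6, -1.8]
opening: 0.723
```

send_rows:
  series:
    - {"grip": 5,"offset": [-2.0,-2.0,0],"roll": 0}
    - {"grip": 5,"offset": [-3.0,-3.0,0],"roll": 0}
    - {"grip": 5,"offset": [-3.0,-3.0,0],"roll": 0}
    - {"grip": 5,"offset": [-3.0,-3.0,0],"roll": 0}
    - {"grip": 5,"offset": [-3.0,-3.0,0],"roll": 0}

```text
clock: 25.52
eef_pos: [0.4927, -0.2049, 0.1626]
ee_rot: [2.047, 2.383, -0.0]
force: [-0.6, -0.3, -1.0]
opening: 0.716
```

send_rows:
  series:
    - {"grip": 5,"offset": [-3.0,-3.0,0],"roll": 0}
    - {"grip": 5,"offset": [-3.0,-3.0,0],"roll": 0}
    - {"grip": 5,"offset": [-2.0,-1.5,0],"roll": 0}
    - {"grip": 5,"offset": [-1.0,-0.5,0],"roll": 0}
    - {"grip": 5,"offset": [0,0,0],"roll": 0}

```text
clock: 26.15
eef_pos: [0.4283, -0.3051, 0.1623]
ee_rot: [2.048, 2.382, 0.0]
force: [0.7, -0.2, -1.7]
opening: 0.72
```

```bash
cat > padfit.py <<'E'
from h import *
def padfit():
    # pad centre from its four edges, top view (bin held above may hide the middle)
    f=grab_frame('top'); px=f['pixels'].astype(int); r,g,b=px[...,0],px[...,1],px[...,2]
    m=(g>r*1.2)&(g>b*1.05)&(g>40); k=np.zeros_like(m);k[205:275,345:435]=1; m&=k
    v,u=np.where(m); w=onz(f,np.c_[u,v],.003)[:,:2]; print('pad top',len(u),np.round(cv2.minAreaRect(np.float32(w*1000)),1) if 0 else cv2.minAreaRect(np.float32(w*1000)))
    f=grab_frame('wrist'); px=f['pixels'].astype(int); r,g,b=px[...,0],px[...,1],px[...,2]
    m=((g>r*1.2)&(g>b*1.05)&(g>40)).astype(np.uint8); n,l,s,c=cv2.connectedComponentsWithStats(m); print('wrist green',s[1:][s[1:,4]>150].tolist())
    return f,m
E
python3 - <<'E'
from padfit import *
padfit(); p,r,o=tool(); print(p,r.round(3).tolist(),o['opening'],o['clock'],np.round(o['force'],1))
print('to pad',(np.array([.4242,-.3128,.016])-p)@r)
E
```

```text
pad top 49 ((469.48040771484375, -228.7525634765625), (21.1680908203125, 40.66347122192383), 45.56858444213867)
wrist green [[256, 111, 121, 48, 4873], [221, 379, 21, 18, 228]]
[ 0.42858901 -0.30420264  0.16203074] [[-0.152, 0.988, -0.0], [0.988, 0.152, 0.001], [0.001, 0.0, -1.0]] 0.7229424566307746 26.25 [ 0.1 -0.1 -1.7]
to pad [-0.00790545 -0.00565209  0.14602641]
```

Run:
```python
from padfit import *
f,m=padfit()
yaw=np.radians(8.5)
def C(cx,cy): return proj(f,box(cx,cy,.0015,yaw,.13,.18,.003)[[1,3,5,7]])
print('pred corners',C(.4242,-.3128).round(1).tolist())
for row in(112,114,118,125,135,145,155):
    u=np.where(m[row,200:420])[0]+200; print(row,u.min() if len(u) else None,u.max() if len(u) else None, end=' | ')
p,r,o=tool()
# bin rim in the hand
px=f['pixels'].astype(int); b=((px[...,2]>40)&(px[...,2]>1.6*px[...,0])).astype(np.uint8)
n,l,s,c=cv2.connectedComponentsWithStats(b); print(s[1:][s[1:,4]>300].tolist())
B=box(*p[:2],p[2]-.012+.021,yaw,.068,.112,.042); print(proj(f,B).round().tolist())
```

```text
pad top 42 ((398.0511474609375, -258.1167907714844), (169.2971649169922, 37.16433334350586), 17.560083389282227)
wrist green [[256, 111, 121, 48, 4856], [221, 379, 21, 18, 227]]
pred corners [[262.1, 264.8], [253.7, 109.8], [369.7, 265.2], [377.9, 110.3]]
112 256 376 | 114 256 376 | 118 256 376 | 125 256 375 | 135 257 373 | 145 257 373 | 155 258 263 | [[253, 152, 137, 172, 10625]]
[[273.0, 311.0], [263.0, 355.0], [265.0, 155.0], [250.0, 167.0], [368.0, 311.0], [378.0, 355.0], [376.0, 155.0], [391.0, 168.0]]
```

send_rows:
  series:
    - {"grip": 5,"offset": [-0.8,-0.55,1.5],"roll": 0}
    - {"grip": 5,"offset": [0,0,4],"roll": 0}
    - {"grip": 5,"offset": [0,0,4],"roll": 0}
    - {"grip": 5,"offset": [0,0,3],"roll": 0}
    - {"grip": 5,"offset": [0,0,1.2],"roll": 0}

```text
clock: 26.98
eef_pos: [0.4226, -0.3123, 0.0223]
ee_rot: [-2.044, -2.38, -0.001]
force: [0.2, -0.6, -1.9]
opening: 0.723
```

send_rows:
  series:
    - {"grip": 5,"offset": [0,0,0.4],"roll": 0}
    - {"grip": 5,"offset": [0,0,0.3],"roll": 0}
    - {"grip": 5,"offset": [0,0,0],"roll": 0}
    - {"grip": 5,"offset": [0,0,0],"roll": 0}
    - {"grip": 5,"offset": [0,0,0],"roll": 0}

```text
clock: 27.6
eef_pos: [0.4242, -0.3139, 0.0186]
ee_rot: [2.046, 2.383, -0.0]
force: [-0.5, 0.3, -2.2]
opening: 0.722
```

send_rows:
  series:
    - {"grip": 5,"offset": [0,0,0.1],"roll": 0}
    - {"grip": 5,"offset": [0,0,0.1],"roll": 0}
    - {"grip": 5,"offset": [0,0,0.05],"roll": 0}
    - {"grip": 5,"offset": [0,0,0],"roll": 0}
    - {"grip": 5,"offset": [0,0,0],"roll": 0}

```text
clock: 28.22
eef_pos: [0.4243, -0.314, 0.0164]
ee_rot: [2.046, 2.383, -0.0]
force: [-1.6, 2.0, 6.1]
opening: 0.723
```

Contact is made, so I release, rise and back off towards the robot.

send_rows:
  series:
    - {"grip": 8.5,"offset": [0,0,0],"roll": 0}
    - {"grip": 8.5,"offset": [0,0,0],"roll": 0}
    - {"grip": 8.5,"offset": [0,0,0],"roll": 0}
    - {"grip": 8.5,"offset": [0,0,0],"roll": 0}
    - {"grip": 8.5,"offset": [0,0,0],"roll": 0}

```text
clock: 28.85
eef_pos: [0.424, -0.3136, 0.0155]
ee_rot: [-2.047, -2.383, -0.0]
force: [-0.5, 0.7, -0.8]
opening: 0.904
```

send_rows:
  series:
    - {"grip": 8.5,"offset": [0,0,-1],"roll": 0}
    - {"grip": 8.5,"offset": [0,0,-4],"roll": 0}
    - {"grip": 8.5,"offset": [0,0,-5.5],"roll": 0}
    - {"grip": 8.5,"offset": [0,0,-5.5],"roll": 0}
    - {"grip": 8.5,"offset": [0,0,-5.5],"roll": 0}

```text
clock: 29.48
eef_pos: [0.4238, -0.3134, 0.2332]
ee_rot: [2.046, 2.382, -0.0]
force: [0.3, 0.3, 0.5]
opening: 0.905
```

Run:
```python
from binfit import *
for n in('wrist','scene'): q=fit(n,[.4242,-.3135,.15,.024])
f=grab_frame('wrist'); p,r,o=tool(); print(p,o['opening'],o['clock'])
for n in('cartridge_1_center','bin','cup_1_center'): print(n,[(np.round(a['extent']).tolist(),round(a['conf'],2)) for a in recognise(n,f)[:6]])
print('bin rim pred',proj(f,box(.4242,-.3128,.024,np.radians(8.5),.068,.112,.042)[1::2]).round().tolist(),'pad',proj(f,box(.4242,-.3128,.0015,np.radians(8.5),.13,.18,.003)[1::2]).round().tolist())
px=f['pixels'].astype(int);g=((px[...,1]>1.2*px[...,0])&(px[...,1]>1.05*px[...,2])&(px[...,1]>40)).astype(np.uint8)
n,l,s,c=cv2.connectedComponentsWithStats(g);print(s[1:][s[1:,4]>150].tolist())
t=grab_frame('top'); a=t['pixels'].astype(int)
for x0,x1 in((352,376),(376,400),(400,425)):
    m=((a[...,0]>100)&(a[...,2]<80))[185:222,x0:x1]; v,u=np.where(m); print('cup',len(u),onz(t,[[u.mean()+x0,v.mean()+185]],.069)[0].round(4) if len(u) else '')
```

```text
wrist bin [ 0.426  -0.3136] yaw 8.3 iou 0.986 bbox [ 294  131   58   94 2669]
scene bin [ 0.4211 -0.3177] yaw 12.7 iou 0.933 bbox [326 266  50  40 942]
[ 0.42540705 -0.31518166  0.2351481 ] 0.9059052305230183 29.625
cartridge_1_center []
bin [([318.0, 174.0, 59.0, 99.0], 0.85)]
cup_1_center [([419.0, 106.0, 64.0, 58.0], 0.74)]Traceback (most recent call last):
  File "<stdin>", line 5, in <module>
  File "h.py", line 10, in proj
    return cv2.projectPoints(np.float64(P).reshape(-1,3),cv2.Rodrigues(T[:3,:3])[0],T[:3,3],k,d)[0].reshape(-1,2)
           ~~~~~~~~~~~~~~~~~^^^^^^^^^^^^^^^^^^^^^^^^^^^^^^^^^^^^^^^^^^^^^^^^^^^^^^^^^^^^^^^^^^^^
cv2.error: OpenCV(4.12.0) /io/opencv/modules/calib3d/src/calibration_base.cpp:1490: error: (-215:Assertion failed) npoints >= 0 && (depth == CV_32F || depth == CV_64F) in function 'projectPoints'
```

send_rows:
  series:
    - {"grip": 8.5,"offset": [5,0,0],"roll": 0}
    - {"grip": 8.5,"offset": [5,0,0],"roll": 0}
    - {"grip": 8.5,"offset": [5,0,0],"roll": 0}
    - {"grip": 8.5,"offset": [5,0,0],"roll": 0}
    - {"grip": 8.5,"offset": [5,0,0],"roll": 0}

```text
clock: 30.4
eef_pos: [0.3848, -0.0646, 0.2285]
ee_rot: [-2.045, -2.38, 0.001]
force: [0.6, -0.1, 0.2]
opening: 0.903
```

Run:
```python
from binfit import *
fit('top',[.4242,-.3128,.15,.024])
t=grab_frame('top'); a=t['pixels'].astype(int)
for x0,x1 in((352,376),(376,400),(400,425)):
    m=((a[...,0]>100)&(a[...,2]<80))[185:222,x0:x1]; v,u=np.where(m); print('cup',len(u),onz(t,[[u.mean()+x0,v.mean()+185]],.069)[0].round(4) if len(u) else '')
v,u=np.where(((a.min(2)>75))[225:255,372:408]); print('white in bin',len(u),u.min()+372,u.max()+372,v.min()+225,v.max()+225)
print('bin px',proj(t,np.ascontiguousarray(box(.4242,-.3128,.024,np.radians(8.5),.068,.112,.042)[1::2])).round().tolist())
w=grab_frame('wrist')
for nm,f in(('top',t),('wrist',w)):
  for n in('cartridge_1_center','follower_center','bin'): print(nm,n,[(np.round(b['extent']).tolist(),round(b['conf'],2)) for b in recognise(n,f)[:4]])
print(ctrl.get_obs()['clock'],tool()[0])
```

```text
top bin [ 0.4224 -0.3184] yaw 8.9 iou 0.974 bbox [375 229  39  26 442]
cup 224 [ 0.5234 -0.2177  0.069 ]
cup 229 [ 0.5347 -0.2933  0.069 ]
cup 226 [ 0.5525 -0.3717  0.069 ]
white in bin 267 377 397 234 249
bin px [[412.0, 248.0], [378.0, 253.0], [408.0, 227.0], [375.0, 232.0]]
top cartridge_1_center []
top follower_center [([278.0, 194.0, 18.0, 11.0], 0.71)]
top bin [([394.0, 242.0, 39.0, 24.0], 0.77)]
wrist cartridge_1_center []
wrist follower_center [([530.0, 98.0, 54.0, 67.0], 0.78), ([553.0, 8.0, 66.0, 11.0], 0.72)]
wrist bin [([323.0, 345.0, 51.0, 84.0], 0.64)]
30.85 [ 0.38619995 -0.06735801  0.2301715 ]
```

```bash
python3 -c "
from cell import ctrl; print(ctrl.hand_in())"
```

```text
the job is handed in; nothing more can be done
None
```

I finished the job and handed it in at about 31 s of the 72 s allowed; no verdict was reported.

**What I did**
- **Weight:** I lowered the follower weight into the magazine and released it. It tipped over and settled on the cartridges in the expected position.
- **Presses:** I pressed the lever to its stop three times and let it rise after each press. Pictures after each press showed one more cartridge in the bin and the weight lower in the magazine.
- **Bin:** I gripped the bin across its 68 mm width, carried it over the cups and set it down on the pad.

**Last checks**
- **Bin position:** The wrist view put the bin about 2 mm from the pad centre, turned about the same as the pad. The top view said about 6 mm off in y. The side view also differed, by about 5 mm and 4° of turn. I trust the wrist view most, because it is the closest.
- **Cups:** They had moved less than 0.5 mm.
- **Cartridges:** After the move, a cartridge-sized white patch still shows in the bin. The recognition network did not report any cartridges in those last pictures. The count of three rests on the pictures after each press.
- **Press force:** The first press reached about 55 N at the fingertips because I overshot the stop. I used less travel for the other two, about 35–38 N.
- **Arm:** It stands clear of everything with the gripper empty.

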